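# Put the loaf away in the roll-top bread bin

### The arm

A 7-joint arm with a two-finger parallel gripper is mounted at the origin on the work surface. World frame = base frame: x ahead of the robot, y to its left, z up, the work surface at z = 0. Lengths are in m, angles in rad, forces in N, time in s.
With the tool pointing down it reaches from about 0.4 to 0.875 m from the base axis. Payload 19.3 kg.
Tool frame: the origin (TCP) lies between the finger pads; the fingertips stand 11 mm ahead of it and the grasp point (between the pads) lies 8 mm behind it (manip.tip_extent is the distance from the TCP to the fingertips, in m); z points along the fingers, y is the line along which they close (so a half turn about z gives the same grasp; the last joint's range is limited). The gripper opens to 85 mm and grips with 20 to 120 N. Pads are 22 mm wide; open, the fingers measure 114 mm over their backs; the gripper's body (76 mm by 85 mm) begins 54 mm behind the grasp point. The pads swing forward as they close: fully open they stand 13 mm farther back than shut.
Start: joints at [1.187, 0.521, -0.036, 1.599, 0.021, 1.021, -0.113], TCP at [0.193, -0.594, 0.242] pointing down, gripper open.
Joint ranges: [-2.91, 2.91], [-0.3, 2.13], [-1.5, 1.42], [0.17, 2.43], [-1.26, 4.41], [0.16, 1.93], [-2.52, 2.52]. Speed limits (rad/s): [1.89, 1.89, 2.39, 2.39, 3.01, 3.01, 3.01].

### API

Orientations are given as [roll, pitch, yaw] about the fixed x, y, z axes, in that order (R = Rz(yaw) Ry(pitch) Rx(roll)).
In Python, from workcell import manip, viewer gives the robot as it stands.
- The arm moves only by the shell command python3 -m creep 'ROWS' [FORCE]. ROWS is JSON, a list of rows, each an object of numbers: "x", "y", "z": the shift along the tool's x, y, z in mm; "ax", "ay", "az": the turn, a rotation vector about the tool's x, y, z in rad; "fingers": the opening, from 0 (shut) to 1 (fully open). In form: [{"x": .., "y": .., "z": .., "ax": .., "ay": .., "az": .., "fingers": ..}, ...]. A call has 1 to 12 rows; each row is the pose to reach, as a shift and turn from the pose commanded when the call began, along the tool's axes at that moment; what a row does not reach only later rows make up. A row lasts 1/8 s, in which the tool goes at most 62.5 mm and 10.7 degrees, less where a joint would pass 70% of its speed; a pose out of reach is approached as far as the arm can. A call with a gripper value outside its range is refused whole. The fingers move at their own pace and stop on an object; FORCE is the grip in N (left out, the last holds). Time passes only in rows, so rows that repeat a pose let the fingers close. It gives the time, the measured TCP pose, the force, the opening and the grip force at its end, in the units of the state.
- manip.observe(): the state, without advancing time (a new reading comes with each control period).
- viewer.camera(name): name is "side" or "top"; returns a dict with "frame" (400x640x3 uint8, red, green, blue), "z_map" (400x640 float32, m along the optical axis (not along the pixel's ray), 0 where there is no reading), "fx", "fy", "cx", "cy" (pixels), "T" (4x4, takes a point from camera to world coordinates). Camera axes: x right, y down, z forward; pixel columns grow to the right and rows downward; lengths in m; the calibration is good to about 2 mm. A picture is of the moment at which its call begins.
- manip.sign_off(): hands the job in; it is judged then, once.
The state is a dict: "t": time; "joints": joint angles; "qvel": joint speeds; "tau": joint torques, N m; "position": TCP position; "orientation": TCP orientation; "wrist_force": force on the tool from outside, world axes, zero at the start; "moment": the same for the moment, N m; "opening": finger opening in m; "grasp_force": force on a finger pad.
Only numpy, scipy, OpenCV 4.12 (cv2) and the standard library are available. Lean on these libraries where they do the work, as an engineer would, in place of code of your own. Each camera call takes 0.05 s, during which the arm holds its last target. There are 200 camera calls.

### The job

Roll the bread bin's slatted cover all the way open, lay the small loaf from the board gently on the floor of the bin, right way up, and let go of it. Then roll the cover back down until it is fully shut, without slamming it. Leave everything else on the table where it stands.

Things in the scene. Friction and masses are not known exactly. Their poses are not given: they have to be found in the camera images.
- bin: Roll-top bread bin fixed to the table: 316 mm deep (its x), 300 wide (its y), 218 tall, blue round-topped side cheeks, pale wood between. Origin: centre of its underside, z up; its front faces its own -x, roughly to the robot. Fixed front wall at x -154 to -144 mm, top edge 98 mm above the table. The rear, from above the axis backwards, is closed by a fixed round shell of outer radius 160 mm.
- bin_floor (a point): Centre of the bin's inner floor, 12 mm above the table, same axes as the bin. The floor is clear for x -144 to +148 mm and y within 138 mm. With the cover fully open, the opening seen from above reaches from the front wall (x = -144 mm) to about x = +40 mm.
- track_axis (a point): Centre of the cover's circular track: on the bin's middle, 60 mm above the bin's origin. The cover turns about the line through it along the bin's y.
- cover (a joint): Turn of the slatted wooden cover along its track, rad: 0 = fully shut (stop), grows as it rolls up and back, 1.571 = fully open (stop), tucked under the rear shell. 9 slats, radius 146 to 154 mm about the axis, 272 mm wide, 0.25 kg. Stiff in its track (friction about 0.45 N m, so 1 to 5 N at the handle along the arc); stays where it is left. Starts shut or a little ajar.
- handle (a point): Middle of the cover's handle: dark steel bar 10 mm thick, 130 mm long along the bin's y, on two end posts, 184 mm from the axis, 25 mm clear of the slats. At joint value q it is in the bin's frame at x = -0.184 cos(0.5585+q), z = 0.060 + 0.184 sin(0.5585+q) (m). A level push by fingertips standing in front of it rolls the cover open, from behind it shut.
- loaf: Small crusty bread loaf, rigid, brown with three pale slashes on top, 130 mm long (its x), 58 mm wide (its y; the sides are upright up to 36 mm, narrowing above to 46 mm), 60 mm tall, about 0.22 kg. Origin: centre of its underside, z up. Lies on the board.
- board: Dark wooden bread board, fixed, 300 (x) x 220 (y) x 15 mm thick. Origin: centre of its underside. Bin and board stand left and right of each other, either way round.
- bread_knife: Bread knife lying flat on the board along one long edge (its +y side), 280 mm long (its x, handle to -x), 26 mm wide, 18 mm thick at the handle. Origin: underside, near the middle. Bystander.
- jam_jar: Amber jam jar with red cap, 52 mm across, about 75 mm tall, on the far end of the board. Origin: centre of its underside. Bystander.
- mug: Blue mug, 80 mm across, 90 mm tall, at the right side. Origin: centre of its underside. Bystander.
- tumbler: Deep-blue tumbler, 72 mm across at the rim, 100 mm tall, at the left side. Origin: centre of its underside. Bystander.
- pepper_mill: Wooden pepper mill, 56 mm across, 150 mm tall, at the left side. Origin: centre of its underside. Bystander.
- butter_dish: White lidded butter dish, 160 x 90 mm, 74 mm tall with its blue knob, at the right side. Origin: centre of its underside. Bystander.
Not all that is in view belongs to the job. Leave any red look-alike of the loaf alone.

How it is judged:
By the outcome, as a careful person would: the job done as asked, in the order asked, and still so for the second after the job is handed in, with the robot touching nothing.
It also fails if it takes over 72 s, if anything falls off the work surface, if the arm or the gripper's body presses on something with over 40 N, if the wrist force passes 120 N, or if a joint passes its speed limit or range.

## Working session

There is one attempt and no reset: what is moved stays moved. The work goes in short steps, Python scripts to look and compute and a shell command to move; the robot and the scene stay as the last step left them, time stands still between calls to the robot, and variables do not carry over. Pictures are saved under pics/ and viewed, at most 10 in all, crops included, and the job is handed in when it is done.

```bash
mkdir -p pics; ls; python3 - <<'E'
from workcell import manip, viewer
import cv2,numpy as np
print(manip.observe())
for n in("side","top"):
    c=viewer.camera(n); cv2.imwrite(f"pics/{n}0.png",c["frame"][:,:,::-1]); np.savez(f"{n}0.npz",**c)
    print(n,c["fx"],c["fy"],c["cx"],c["cy"],np.round(c["T"],3).tolist(), (c["z_map"]>0).mean())
E
```

```text
pics
{'t': 0.0, 'joints': array([ 1.18679417,  0.52198882, -0.03636206,  1.59996669,  0.02120006,
        1.02107313, -0.11277949]), 'qvel': array([-0.00026474, -0.00114641, -0.00181891, -0.00028672,  0.00012009,
        0.00042275, -0.0023279 ]), 'tau': array([ 5.66900526e-04, -9.27112055e+01,  1.98031873e+00, -3.69948292e+01,
        1.80010172e-02,  8.08879850e-03, -7.27949259e-05]), 'position': array([ 0.19281917, -0.59420143,  0.24175582]), 'orientation': array([-3.14054295e+00,  5.58203766e-05,  3.13842055e-01]), 'wrist_force': array([-0.31156454,  0.41523123,  0.1960789 ]), 'moment': array([-0.03427214, -0.01613468,  0.02759322]), 'grasp_force': 0.0, 'opening': 0.08511136515102637}
side 495.47197635360556 495.47197635360556 323.2340745649603 200.26702815953445 [[0.956, 0.277, -0.097, 0.709], [0.293, -0.909, 0.297, -0.575], [-0.006, -0.312, -0.95, 1.923], [0.0, 0.0, 0.0, 1.0]] 0.9961015625
top 442.4138447312026 442.4138447312026 317.7577706577803 201.21184902248416 [[-0.006, -0.981, 0.196, 0.267], [-1.0, 0.007, 0.002, 0.005], [-0.003, -0.196, -0.981, 1.401], [0.0, 0.0, 0.0, 1.0]] 0.99587109375
```

View pics/side0.png

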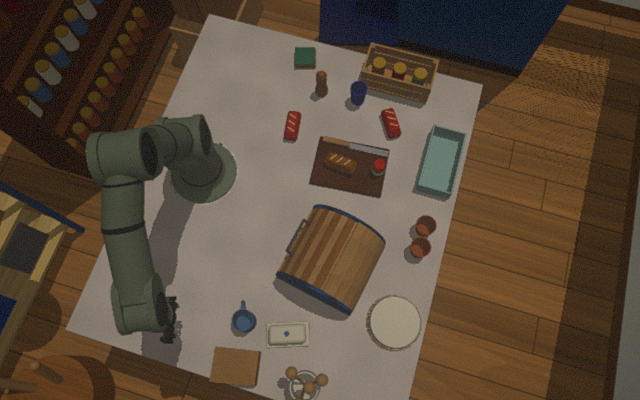

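View pics/top0.png

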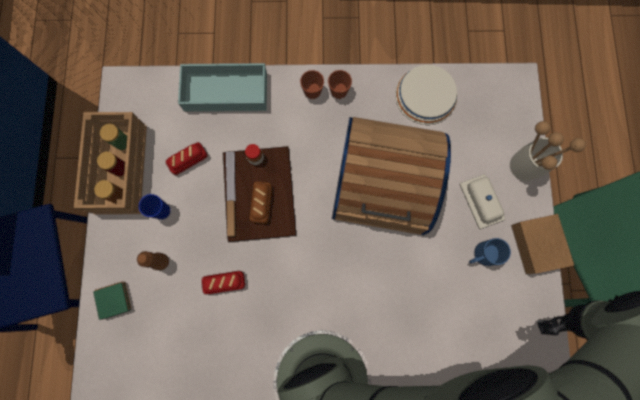

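Loaf candidates in the top view are the brown object with pale slashes on the board at (261,202) and the red look-alikes at (186,158) and (223,282). The brown one fits because it is brown and lies on the board. The bin is at (390,177) with its handle at (385,212). In the side view the loaf is at (340,162) and the bin at (330,258). Next I'll confirm with an enlarged crop and measure.

```bash
cat > h.py <<'E'
import numpy as np,cv2
def world(c):
    v,u=np.mgrid[0:400,0:640]; z=c["z_map"].astype(float)
    P=np.stack([(u-c["cx"])/c["fx"]*z,(v-c["cy"])/c["fy"]*z,z],-1)
    T=c["T"]; return P@T[:3,:3].T+T[:3,3]
def ray(c,uv):
    d=np.array([(uv[0]-c["cx"])/c["fx"],(uv[1]-c["cy"])/c["fy"],1.]); T=c["T"]
    return T[:3,3],T[:3,:3]@d
def plane(c,uv,z):
    o,d=ray(c,uv); return o+d*(z-o[2])/d[2]
def two(c1,u1,c2,u2):
    o1,d1=ray(c1,u1);o2,d2=ray(c2,u2)
    s=np.linalg.lstsq(np.stack([d1,-d2],1),o2-o1,rcond=None)[0]
    a,b=o1+s[0]*d1,o2+s[1]*d2; return (a+b)/2,np.linalg.norm(a-b)
E
python3 - <<'E'
from h import *
S=dict(np.load("side0.npz"));T=dict(np.load("top0.npz"))
rect={}
for n,c,roi in(("side",S,(310,135,395,198)),("top",T,(215,140,302,245))):
    W=world(c);hsv=cv2.cvtColor(c["frame"],cv2.COLOR_RGB2HSV)
    x0,y0,x1,y1=roi; box=np.zeros((400,640),bool);box[y0:y1,x0:x1]=1
    print(n,"table z",np.median(W[(np.abs(W[...,2])<.008)][:,2]), "board z",np.median(W[box&(W[...,2]<.025)&(W[...,2]>.01)][:,2]))
    m=box&(W[...,2]>.055)&(W[...,2]<.085)&(hsv[...,0]>5)&(hsv[...,0]<25)
    nl,lab,st,ce=cv2.connectedComponentsWithStats(m.astype(np.uint8)); k=1+np.argmax(st[1:,4]); m=lab==k
    p=W[m]; print("loaf px",ce[k],st[k],"max z",np.percentile(p[:,2],[50,95]),cv2.minAreaRect((p[:,:2]*1000).astype(np.float32)))
    rect[n]=ce[k]
    # handle / bin
    bx=np.zeros_like(box); b=(270,195,395,320) if n=="side" else (325,110,460,245); bx[b[1]:b[3],b[0]:b[2]]=1
    q=bx&(W[...,2]>.02)
    print("bin rect",cv2.minAreaRect((W[q][:,:2]*1000).astype(np.float32)),"zmax",W[q][:,2].max())
    bl=q&(hsv[...,0]>100)&(hsv[...,0]<130)&(hsv[...,1]>90)&(W[...,2]>.1)
    nl,lab,st,ce=cv2.connectedComponentsWithStats(bl.astype(np.uint8))
    for k in range(1,nl):
        if st[k,4]>25:
            p=W[lab==k]; print(" blue",ce[k].round(),st[k,4],p.mean(0).round(3),"line dir xy",cv2.fitLine((p[:,:2]).astype(np.float32),cv2.DIST_HUBER,0,.01,.01).ravel().round(3))
print("two-ray loaf",two(S,rect["side"],T,rect["top"]))
a=cv2.resize(T["frame"][130:250,210:460,::-1],None,fx=3.2,fy=3.2,interpolation=cv2.INTER_CUBIC)
cv2.imwrite("pics/crop1.png",cv2.convertScaleAbs(a,alpha=1.6))
b=cv2.resize(S["frame"][195:320,265:395,::-1],None,fx=4.5,fy=4.5,interpolation=cv2.INTER_CUBIC)
cv2.imwrite("pics/crop2.png",cv2.convertScaleAbs(b,alpha=1.6))
E
```

```text
side table z 4.707034157114265e-06 board z 0.01571841895527437
loaf px [340.76       161.62153846] [325 153  32  19 325] max z [0.07068872 0.07888411] ((539.186279296875, 184.2020721435547), (53.791561126708984, 120.47982025146484), 82.91421508789062)
bin rect ((686.230712890625, -213.24008178710938), (507.7727355957031, 518.3519287109375), 48.0267333984375) zmax 1.9233073180461924
 blue [347. 215.] 47 [ 0.632 -0.069  0.215] line dir xy [ 0.988 -0.158  0.632 -0.069]
 blue [318. 291.] 65 [ 0.614 -0.359  0.214] line dir xy [ 0.982 -0.189  0.618 -0.359]
top table z -0.0012673857333471705 board z 0.014140307609783576
loaf px [259.28793103 201.09310345] [250 182  20  39 580] max z [0.07046315 0.07702378] ((537.6311645507812, 188.83775329589844), (49.949893951416016, 120.18887329101562), 83.4898452758789)
bin rect ((561.2667846679688, -196.79640197753906), (316.428466796875, 668.51611328125), 75.85840606689453) zmax 1.4014475233918382
 blue [342. 166.] 186 [ 0.612 -0.063  0.192] line dir xy [ 0.984 -0.18   0.612 -0.063]
 blue [442. 189.] 247 [ 0.539 -0.337  0.206] line dir xy [ 0.981 -0.192  0.545 -0.342]
two-ray loaf (array([0.53868946, 0.18934073, 0.05128248]), np.float64(0.0009761637960091347))
```

View pics/crop1.png

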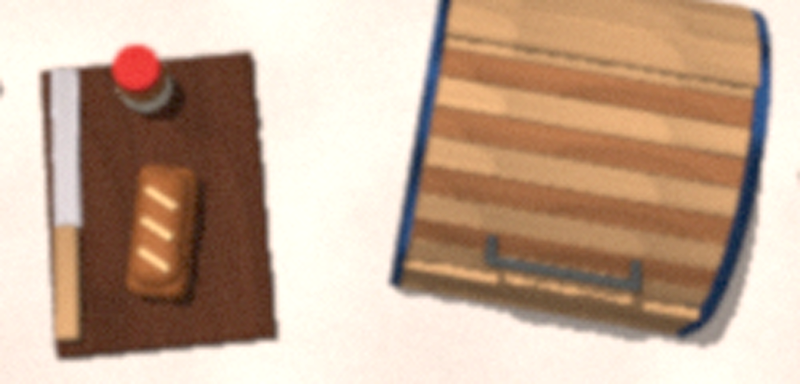

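View pics/crop2.png

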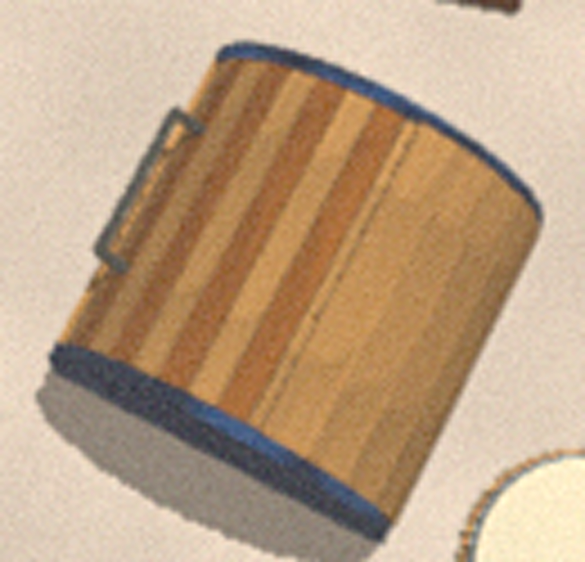

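The crop confirms the loaf is brown with three pale slashes on the board. The knife is on its left and the jar beyond it. The bin is almost shut, with the handle bar low at the front. Next I'll pin down the bin pose and the handle angle.

```bash
python3 - <<'E'
from h import *
from scipy.optimize import least_squares
S=dict(np.load("side0.npz"));T=dict(np.load("top0.npz"))
D={}
yaw=np.arctan2(-.187,.982)
for n,c in(("side",S),("top",T)):
    W=world(c);hsv=cv2.cvtColor(c["frame"],cv2.COLOR_RGB2HSV); b=(270,195,395,320) if n=="side" else (325,110,460,245)
    bx=np.zeros((400,640),bool);bx[b[1]:b[3],b[0]:b[2]]=1
    q=bx&(W[...,2]>.02)&(W[...,2]<.24)&(c["z_map"]>0)
    # plan direction from the roof ridge: blue cheeks
    bl=q&(hsv[...,0]>100)&(hsv[...,0]<130)&(hsv[...,1]>90)&(W[...,2]>.15)
    R=np.array([[np.cos(yaw),np.sin(yaw)],[-np.sin(yaw),np.cos(yaw)]])
    B=W[bl][:,:2]@R.T; print(n,"cheeks y'",np.percentile(B[:,1],[1,99]).round(4),"mid",np.percentile(B[:,1],[1,99]).mean().round(4))
    wood=q&(hsv[...,0]<25)&(hsv[...,1]>60)&(W[...,2]>.12)
    P=W[wood]; X=P[:,:2]@R.T; ym=np.median(X[:,1]); k=np.abs(X[:,1]-ym)<.1
    x,z=X[k,0],P[k,2]
    f=least_squares(lambda p:np.hypot(x-p[0],z-p[1])-p[2],[.6,.06,.156],loss="soft_l1",f_scale=.003)
    g=least_squares(lambda p:np.hypot(x-p[0],z-.06)-.156,[.6],loss="soft_l1",f_scale=.003)
    print(" circle",f.x.round(4)," fixed r",g.x.round(4), "wood y range",np.percentile(X[:,1],[.5,99.5]).round(4))
    # yaw by regression: allow yaw in the cylinder fit
    def res(p):
        a=p[1]; xx=P[:,0]*np.cos(a)+P[:,1]*np.sin(a); return np.hypot(xx-p[0],P[:,2]-.06)-.156
    h=least_squares(res,[g.x[0],yaw],loss="soft_l1",f_scale=.003); print(" cyl x',yaw",h.x.round(4))
    # handle: points at r>0.17 about the axis
    Q=W[q]; xx=Q[:,:2]@R.T; r=np.hypot(xx[:,0]-g.x[0],Q[:,2]-.06); th=np.arctan2(Q[:,2]-.06,g.x[0]-xx[:,0])
    s=(r>.176)&(r<.198)&(th>.4)&(th<1.2); print(" handle n",s.sum(),"r",np.median(r[s]).round(4),"th",np.percentile(th[s],[10,50,90]).round(3),"y'",np.percentile(xx[s,1],[2,50,98]).round(4),"world",np.median(Q[s],0).round(4))
    v,u=np.nonzero(q); print(" handle px",u[s].mean().round(1),v[s].mean().round(1)); D[n]=(u[s].mean(),v[s].mean())
    for nm,bx2 in (("all",0),):
        O=W[(c["z_map"]>0)&(W[...,2]>.03)&(W[...,2]<.2)]
print(two(S,D["side"],T,D["top"]))
E
```

```text
side cheeks y' [-0.2422  0.0551] mid -0.0936
 circle [0.6505 0.056  0.1592]  fixed r [0.6506] wood y range [-0.2283  0.0449]
 cyl x',yaw [ 0.6502 -0.184 ]
 handle n 112 r 0.1892 th [0.609 0.639 0.669] y' [-0.1606 -0.095  -0.0266] world [ 0.4727 -0.1862  0.1724]
 handle px 295.3 235.2
top cheeks y' [-0.2382  0.0553] mid -0.0914
 circle [0.6512 0.0516 0.1621]  fixed r [0.651] wood y range [-0.227   0.0447]
 cyl x',yaw [ 0.6506 -0.1845]
 handle n 190 r 0.1902 th [0.612 0.632 0.646] y' [-0.1576 -0.0901 -0.0222] world [ 0.4722 -0.1816  0.1718]
 handle px 384.8 215.0
(array([ 0.47280608, -0.18319644,  0.16399482]), np.float64(0.0026023674838035913))
```

```bash
cat > g.py <<'E'
# usage: g.py w|b  x,y,z,yaw ...   world or bin-frame targets (TCP, tool down) -> row numbers
import sys,numpy as np
from scipy.spatial.transform import Rotation as R
from workcell import manip
BC=np.array([.6225,-.2119]);BY=-.187
s=manip.observe();p=s["position"];R0=R.from_euler("xyz",s["orientation"])
print("t",s["t"],"pos",p.round(4),"rpy",s["orientation"].round(3),"F",s["wrist_force"].round(1),"open",round(s["opening"],4),"gf",round(s["grasp_force"],1),"tip",manip.tip_extent)
c,n=np.cos(BY),np.sin(BY)
print("bin frame pos",(np.array([[c,n],[-n,c]])@(p[:2]-BC)).round(4))
for a in sys.argv[2:]:
    x,y,z,w=map(float,a.split(","))
    if sys.argv[1]=="b": x,y=BC+np.array([[c,-n],[n,c]])@[x,y]; w+=BY
    d=R0.inv().apply(np.array([x,y,z])-p)*1000; r=(R0.inv()*R.from_euler("xyz",[np.pi,0,w])).as_rotvec()
    print(a,"->",d.round(1),"turn",r.round(3))
E
python3 g.py b -.20,0,.180,0
```

```text
t 0.1 pos [ 0.1928 -0.5942  0.2418] rpy [-3.141  0.     0.314] F [-0.4 -0.8 -0.4] open 0.0852 gf 0.0 tip 0.011
bin frame pos [-0.3512 -0.4556]
-.20,0,.180,0 -> [ 351.3 -327.    62.1] turn [-0.001  0.     0.501]
```

```bash
python3 -m creep '[{"x":40,"y":-37,"z":5,"az":0.05,"fingers":0},{"x":82,"y":-76,"z":10,"az":0.11,"fingers":0},{"x":124,"y":-115,"z":15,"az":0.18,"fingers":0},{"x":166,"y":-154,"z":20,"az":0.25,"fingers":0},{"x":208,"y":-193,"z":28,"az":0.32,"fingers":0},{"x":250,"y":-232,"z":36,"az":0.39,"fingers":0},{"x":290,"y":-270,"z":46,"az":0.45,"fingers":0},{"x":325,"y":-302,"z":55,"az":0.48,"fingers":0},{"x":345,"y":-321,"z":60,"az":0.5,"fingers":0},{"x":351,"y":-327,"z":62,"az":0.5,"fingers":0},{"x":351,"y":-327,"z":62,"az":0.5,"fingers":0}]' 40; python3 - <<'E'
import numpy as np
for th in np.linspace(.635,2.13,12): print(round(th,2),round(-.184*np.cos(th)-.016,4),round(.06+.184*np.sin(th)-.008+.011,4))
E
python3 g.py b -.165,0,.172,0
```

```text
0.64 -0.1641 0.1721
0.77 -0.148 0.1912
0.91 -0.1294 0.2079
1.04 -0.1087 0.2219
1.18 -0.0863 0.233
1.31 -0.0626 0.241
1.45 -0.0381 0.2457
1.59 -0.0131 0.247
1.72 0.0118 0.2449
1.86 0.0362 0.2395
1.99 0.0596 0.2308
2.13 0.0816 0.219
t 0.1 pos [ 0.1928 -0.5942  0.2418] rpy [-3.141  0.     0.314] F [-0.4 -0.8 -0.4] open 0.0852 gf 0.0 tip 0.011
bin frame pos [-0.3512 -0.4556]
-.165,0,.172,0 -> [ 382.  -310.2   70.1] turn [-0.001  0.     0.501]validation failed for argument at $[0]...
```

```bash
python3 -m creep '[{"x":40,"y":-37,"z":5,"ax":0,"ay":0,"az":0.05,"fingers":0},{"x":82,"y":-76,"z":10,"ax":0,"ay":0,"az":0.11,"fingers":0},{"x":124,"y":-115,"z":15,"ax":0,"ay":0,"az":0.18,"fingers":0},{"x":166,"y":-154,"z":20,"ax":0,"ay":0,"az":0.25,"fingers":0},{"x":208,"y":-193,"z":28,"ax":0,"ay":0,"az":0.32,"fingers":0},{"x":250,"y":-232,"z":36,"ax":0,"ay":0,"az":0.39,"fingers":0},{"x":290,"y":-270,"z":46,"ax":0,"ay":0,"az":0.45,"fingers":0},{"x":325,"y":-302,"z":55,"ax":0,"ay":0,"az":0.48,"fingers":0},{"x":345,"y":-321,"z":60,"ax":0,"ay":0,"az":0.5,"fingers":0},{"x":351,"y":-327,"z":62,"ax":0,"ay":0,"az":0.5,"fingers":0},{"x":351,"y":-327,"z":62,"ax":0,"ay":0,"az":0.5,"fingers":0}]' 40; python3 g.py b -.165,0,.172,0
```

```text
t: 1.48
position: [0.4256, -0.1754, 0.1802]
orientation: [3.141, 0.0, -0.186]
wrist_force: [-0.3, -1.2, 0.6]
opening: 0.0
grasp_force: 0.0
t 1.475 pos [ 0.4256 -0.1754  0.1802] rpy [ 3.141  0.    -0.186] F [-0.3 -1.2  0.6] open 0.0 gf 0.0 tip 0.011
bin frame pos [-0.2002 -0.0007]
-.165,0,.172,0 -> [35.3 -0.6  8.2] turn [0.    0.    0.001]
```

```bash
python3 -m creep '[{"x":18,"y":0,"z":4,"ax":0,"ay":0,"az":0,"fingers":0},{"x":30,"y":0,"z":8,"ax":0,"ay":0,"az":0,"fingers":0},{"x":36,"y":0,"z":7,"ax":0,"ay":0,"az":0,"fingers":0},{"x":44,"y":0,"z":-2,"ax":0,"ay":0,"az":0,"fingers":0},{"x":52,"y":0,"z":-11,"ax":0,"ay":0,"az":0,"fingers":0},{"x":61,"y":0,"z":-20,"ax":0,"ay":0,"az":0,"fingers":0},{"x":71,"y":0,"z":-28,"ax":0,"ay":0,"az":0,"fingers":0},{"x":81,"y":0,"z":-35,"ax":0,"ay":0,"az":0,"fingers":0},{"x":91,"y":0,"z":-42,"ax":0,"ay":0,"az":0,"fingers":0},{"x":102,"y":0,"z":-48,"ax":0,"ay":0,"az":0,"fingers":0},{"x":114,"y":0,"z":-53,"ax":0,"ay":0,"az":0,"fingers":0},{"x":114,"y":0,"z":-53,"ax":0,"ay":0,"az":0,"fingers":0}]'; python3 g.py b -.038,0,.246,0 -.013,0,.247,0 .012,0,.245,0 .036,0,.240,0 .060,0,.231,0 .082,0,.219,0; python3 - <<'E'
from h import *
from workcell import viewer
c=viewer.camera("side"); a=cv2.resize(c["frame"][180:330,250:400,::-1],None,fx=3.5,fy=3.5); cv2.imwrite("pics/s1.png",cv2.convertScaleAbs(a,alpha=1.6))
E
```

```text
t: 2.98
position: [0.5389, -0.1963, 0.2334]
orientation: [-3.141, -0.001, -0.186]
wrist_force: [-1.3, -0.5, -0.2]
opening: 0.0003
grasp_force: 0.0
t 2.975 pos [ 0.5389 -0.1963  0.2334] rpy [-3.141e+00 -1.000e-03 -1.860e-01] F [-1.3 -0.5 -0.2] open 0.0003 gf 0.0 tip 0.011
bin frame pos [-0.0851 -0.0003]
-.038,0,.246,0 -> [ 47.1  -0.2 -12.6] turn [-0.    -0.001  0.001]
-.013,0,.247,0 -> [ 72.1  -0.2 -13.5] turn [-0.    -0.001  0.001]
.012,0,.245,0 -> [ 97.1  -0.2 -11.5] turn [-0.    -0.001  0.001]
.036,0,.240,0 -> [ 1.211e+02 -1.000e-01 -6.500e+00] turn [-0.    -0.001  0.001]
.060,0,.231,0 -> [ 1.451e+02 -1.000e-01  2.500e+00] turn [-0.    -0.001  0.001]
.082,0,.219,0 -> [ 1.67e+02 -1.00e-01  1.46e+01] turn [-0.    -0.001  0.001]
```

View pics/s1.png

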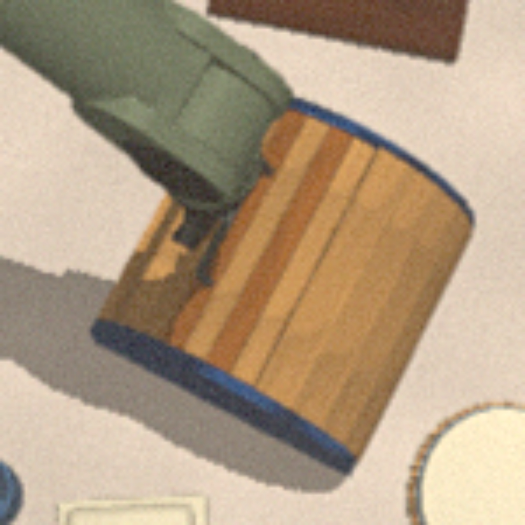

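The handle is moving with the fingers at crop (200,250), and the front of the bin is opening. I'll continue over the top.

```bash
python3 -m creep '[{"x":12,"y":0,"z":-4,"ax":0,"ay":0,"az":0,"fingers":0},{"x":24,"y":0,"z":-8,"ax":0,"ay":0,"az":0,"fingers":0},{"x":36,"y":0,"z":-11,"ax":0,"ay":0,"az":0,"fingers":0},{"x":47,"y":0,"z":-13,"ax":0,"ay":0,"az":0,"fingers":0},{"x":60,"y":0,"z":-14,"ax":0,"ay":0,"az":0,"fingers":0},{"x":72,"y":0,"z":-14,"ax":0,"ay":0,"az":0,"fingers":0},{"x":84,"y":0,"z":-13,"ax":0,"ay":0,"az":0,"fingers":0},{"x":97,"y":0,"z":-12,"ax":0,"ay":0,"az":0,"fingers":0},{"x":109,"y":0,"z":-9,"ax":0,"ay":0,"az":0,"fingers":0},{"x":121,"y":0,"z":-6,"ax":0,"ay":0,"az":0,"fingers":0},{"x":133,"y":0,"z":-2,"ax":0,"ay":0,"az":0,"fingers":0},{"x":143,"y":0,"z":2,"ax":0,"ay":0,"az":0,"fingers":0}]'; python3 -m creep '[{"x":5,"y":0,"z":3,"ax":0,"ay":0,"az":0,"fingers":0},{"x":10,"y":0,"z":5,"ax":0,"ay":0,"az":0,"fingers":0},{"x":14,"y":0,"z":7,"ax":0,"ay":0,"az":0,"fingers":0},{"x":18,"y":0,"z":9,"ax":0,"ay":0,"az":0,"fingers":0},{"x":21,"y":0,"z":11,"ax":0,"ay":0,"az":0,"fingers":0},{"x":23,"y":0,"z":11,"ax":0,"ay":0,"az":0,"fingers":0},{"x":23,"y":0,"z":11,"ax":0,"ay":0,"az":0,"fingers":0}]';python3 g.py b .084,0,.219,0
```

```text
t: 4.53
position: [0.6791, -0.2229, 0.2308]
orientation: [-3.142, 0.0, -0.186]
wrist_force: [-0.8, 0.6, -1.0]
opening: 0.0001
grasp_force: 0.7
t: 5.4
position: [0.698, -0.2266, 0.2204]
orientation: [-3.142, 0.007, -0.187]
wrist_force: [-29.5, 6.6, 15.4]
opening: 0.0003
grasp_force: 15.7
t 5.4 pos [ 0.698  -0.2266  0.2204] rpy [-3.142  0.007 -0.187] F [-29.5   6.6  15.4] open 0.0003 gf 15.7 tip 0.011
bin frame pos [ 0.0769 -0.0005]
.084,0,.219,0 -> [ 7.1 -0.5  1.3] turn [-0.     0.007  0.   ]
```

```bash
python3 -m creep '[{"x":-12,"y":0,"z":0,"ax":0,"ay":0,"az":0,"fingers":0},{"x":-35,"y":-10,"z":-40,"ax":0,"ay":0,"az":0,"fingers":0},{"x":-60,"y":-60,"z":-90,"ax":0,"ay":0,"az":0,"fingers":0.4},{"x":-80,"y":-120,"z":-110,"ax":0,"ay":0,"az":0,"fingers":1},{"x":-100,"y":-180,"z":-110,"ax":0,"ay":0,"az":0,"fingers":1},{"x":-120,"y":-240,"z":-110,"ax":0,"ay":0,"az":0,"fingers":1},{"x":-140,"y":-295,"z":-110,"ax":0,"ay":0,"az":0,"fingers":1},{"x":-160,"y":-350,"z":-110,"ax":0,"ay":0,"az":0,"fingers":1},{"x":-180,"y":-395,"z":-110,"ax":0,"ay":0,"az":0,"fingers":1},{"x":-185,"y":-400,"z":-110,"ax":0,"ay":0,"az":0,"fingers":1}]';python3 - <<'E'
from h import *
from workcell import viewer
for n in("side","top"):
    c=viewer.camera(n);np.savez(n+"1.npz",**c);W=world(c);Y=-.187
    R=np.array([[np.cos(Y),np.sin(Y)],[-np.sin(Y),np.cos(Y)]]); B=(W[...,:2]-[.6225,-.2119])@R.T;z=W[...,2]
    r=np.hypot(B[...,0],z-.06);th=np.arctan2(z-.06,-B[...,0])
    m=(abs(B[...,1])<.07)&(r>.176)&(r<.198)&(th>.3)&(th<2.6); print(n,m.sum(),np.percentile(th[m],[10,50,90]).round(3) if m.sum() else 0)
    m=(abs(B[...,1])<.12)&(B[...,0]<.14)&(B[...,0]>-.13)&(z<.03)&(z>0);print(" floor z",m.sum(),np.median(z[m]), np.percentile(B[...,0][m],[1,99]).round(3))
    if n=="side":
        a=cv2.resize(c["frame"][180:330,250:400,::-1],None,fx=3.5,fy=3.5); b=cv2.resize(viewer.camera("top")["frame"][100:250,210:460,::-1],None,fx=3.2,fy=3.2)
        cv2.imwrite("pics/s2.png",cv2.convertScaleAbs(a,alpha=1.6)); cv2.imwrite("pics/t2.png",cv2.convertScaleAbs(b,alpha=1.6))
E
python3 g.py w .5385,.187,.14,-.12 .5385,.187,.034,-.12
```

```text
t: 6.65
position: [0.5921, 0.2053, 0.3305]
orientation: [-3.139, 0.0, -0.18]
wrist_force: [0.3, -1.3, 0.3]
opening: 0.0854
grasp_force: 0.0
side 112 [2.073 2.094 2.119]
 floor z 2170 0.011933037372865885 [-0.129  0.015]
top 173 [2.072 2.089 2.114]
 floor z 5120 0.010626806260746302 [-0.128  0.098]
t 6.8 pos [0.5937 0.1996 0.3306] rpy [ 3.141e+00 -1.000e-03 -1.870e-01] F [ 0.9 -0.3  0.2] open 0.0852 gf 0.0 tip 0.011
bin frame pos [-0.1048  0.399 ]
.5385,.187,.14,-.12 -> [-52.   22.6 190.6] turn [ 0.    -0.001 -0.067]
.5385,.187,.034,-.12 -> [-52.1  22.6 296.6] turn [ 0.    -0.001 -0.067]
```

View pics/s2.png

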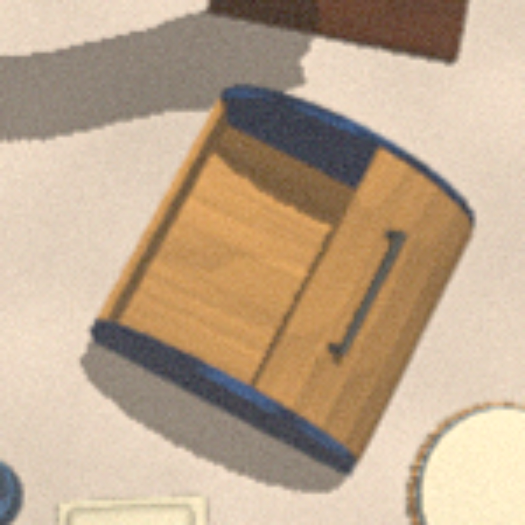

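The cover looks open: the floor is clear in crop (220,250) and the handle sits at (370,295) over the shell. The handle angle reads 2.09 against the expected 2.13, so I'll check the lip for certainty.

```bash
python3 - <<'E'
from h import *
for n in("side","top"):
    c=dict(np.load(n+"1.npz"));W=world(c);Y=-.187
    R=np.array([[np.cos(Y),np.sin(Y)],[-np.sin(Y),np.cos(Y)]]); B=(W[...,:2]-[.6225,-.2119])@R.T;z=W[...,2]
    m=(abs(B[...,1])<.12)&(z>.12)&(z<.24)&(abs(B[...,0])<.2)
    x=B[...,0][m];zz=z[m];r=np.hypot(x,zz-.06)
    print(n,"lip x",np.percentile(x,[.5,2,5]).round(4))
    for a in np.arange(-.02,.15,.01):
        k=(x>=a)&(x<a+.01)&(r<.172); print(round(a,3),k.sum(),np.median(r[k]).round(4) if k.sum() else "",end="; ")
    # handle bar by greyness
    hsv=cv2.cvtColor(c["frame"],cv2.COLOR_RGB2HSV); g=(abs(B[...,1])<.05)&(hsv[...,1]<90)&(z>.18)&(z<.26)&(B[...,0]>0)&(B[...,0]<.16)
    v,u=np.nonzero(g); print("\nbar px",u.mean(),v.mean(),g.sum(),"xz",np.median(B[...,0][g]).round(4),np.median(z[g]).round(4))
    P=plane(c,(u.mean(),v.mean()),.218); print("ray onto z=.218: x'",((P[:2]-[.6225,-.2119])@R.T).round(4))
E
```

```text
side lip x [0.0309 0.0327 0.036 ]
-0.02 0 ; -0.01 0 ; 0.0 0 ; 0.01 0 ; 0.02 1 0.1505; 0.03 183 0.1577; 0.04 197 0.1575; 0.05 198 0.1574; 0.06 194 0.1572; 0.07 199 0.1575; 0.08 144 0.1564; 0.09 126 0.1556; 0.1 190 0.1561; 0.11 189 0.1553; 0.12 183 0.1555; 0.13 194 0.1551; 0.14 31 0.156; 
bar px 355.9873417721519 262.82278481012656 79 xz 0.0909 0.2193
ray onto z=.218: x' [0.0907 0.0004]
top lip x [0.0298 0.0309 0.0324]
-0.02 0 ; -0.01 0 ; 0.0 0 ; 0.01 0 ; 0.02 14 0.1566; 0.03 308 0.1574; 0.04 245 0.1567; 0.05 245 0.1566; 0.06 241 0.1568; 0.07 208 0.1569; 0.08 199 0.1556; 0.09 174 0.1553; 0.1 85 0.1556; 0.11 51 0.1548; 0.12 108 0.1549; 0.13 37 0.1551; 0.14 2 0.154; 
bar px 400.9117647058824 128.0 102 xz 0.0909 0.2192
ray onto z=.218: x' [0.0919 0.0005]
```

The shell's radius residuals put my bin centre 5 mm too far in x'. With that corrected, the bar is at x'=0.096 (2.11 rad) and the finger offset matches the full stop, so the cover is fully open. Next is the loaf.

```bash
sed -i 's/\[.6225,-.2119\]/[.6176,-.2110]/' g.py; python3 -m creep '[{"x":-20,"y":9,"z":50,"ax":0,"ay":0,"az":-0.03,"fingers":1},{"x":-40,"y":18,"z":105,"ax":0,"ay":0,"az":-0.06,"fingers":1},{"x":-52,"y":23,"z":155,"ax":0,"ay":0,"az":-0.067,"fingers":1},{"x":-52,"y":23,"z":190,"ax":0,"ay":0,"az":-0.067,"fingers":1},{"x":-52,"y":23,"z":220,"ax":0,"ay":0,"az":-0.067,"fingers":1},{"x":-52,"y":23,"z":245,"ax":0,"ay":0,"az":-0.067,"fingers":1},{"x":-52,"y":23,"z":265,"ax":0,"ay":0,"az":-0.067,"fingers":1},{"x":-52,"y":23,"z":280,"ax":0,"ay":0,"az":-0.067,"fingers":1},{"x":-52,"y":23,"z":292,"ax":0,"ay":0,"az":-0.067,"fingers":1},{"x":-52,"y":23,"z":297,"ax":0,"ay":0,"az":-0.067,"fingers":1},{"x":-52,"y":23,"z":297,"ax":0,"ay":0,"az":-0.067,"fingers":1}]'; python3 g.py w .5385,.187,.034,-.12; python3 - <<'E'
from h import *
from workcell import viewer
ims=[]
for n,(a,b,x,y) in (("top",(130,250,205,305)),("side",(120,210,300,400))):
    f=viewer.camera(n)["frame"][a:b,x:y,::-1]; ims.append(cv2.convertScaleAbs(cv2.resize(f,(390,400)),alpha=1.6))
cv2.imwrite("pics/g1.png",np.hstack(ims))
E
```

```text
t: 8.18
position: [0.538, 0.1873, 0.0334]
orientation: [3.142, -0.0, -0.119]
wrist_force: [0.1, -0.1, 0.2]
opening: 0.0849
grasp_force: 0.0
t 8.175 pos [0.538  0.1873 0.0334] rpy [ 3.142 -0.    -0.119] F [ 0.1 -0.1  0.2] open 0.0849 gf 0.0 tip 0.011
bin frame pos [-0.1523  0.3766]
.5385,.187,.034,-.12 -> [ 0.5  0.3 -0.6] turn [ 0.    -0.     0.001]
```

View pics/g1.png

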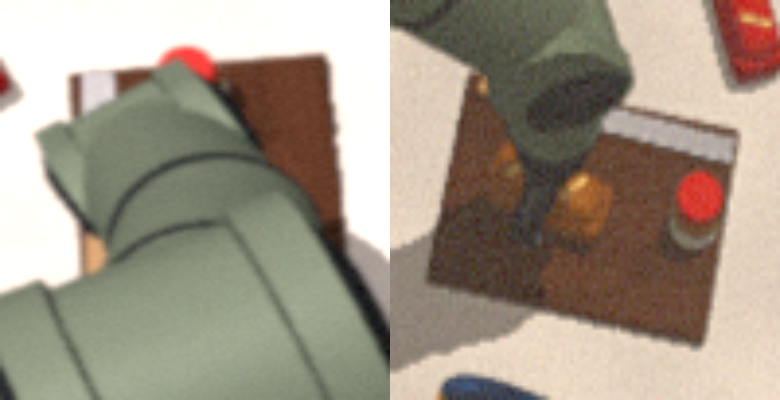

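The fingers straddle the middle of the loaf at (540,205), with the knife and jar clear. Closing and lifting.

```bash
python3 -m creep '[{"x":0,"y":0,"z":0,"ax":0,"ay":0,"az":0,"fingers":0.5},{"x":0,"y":0,"z":0,"ax":0,"ay":0,"az":0,"fingers":0.3},{"x":0,"y":0,"z":0,"ax":0,"ay":0,"az":0,"fingers":0.3},{"x":0,"y":0,"z":0,"ax":0,"ay":0,"az":0,"fingers":0.3},{"x":0,"y":0,"z":0,"ax":0,"ay":0,"az":0,"fingers":0.3},{"x":0,"y":0,"z":0,"ax":0,"ay":0,"az":0,"fingers":0.3},{"x":0,"y":0,"z":-10,"ax":0,"ay":0,"az":0,"fingers":0.3},{"x":0,"y":0,"z":-30,"ax":0,"ay":0,"az":0,"fingers":0.3},{"x":0,"y":0,"z":-60,"ax":0,"ay":0,"az":0,"fingers":0.3},{"x":0,"y":0,"z":-60,"ax":0,"ay":0,"az":0,"fingers":0.3}]' 35; python3 g.py b -.06,0,.30,0 -.06,0,.034,0
```

```text
t: 9.52
position: [0.539, 0.1877, 0.0955]
orientation: [-3.14, -0.003, -0.12]
wrist_force: [-0.6, -0.2, -2.7]
opening: 0.0577
grasp_force: 39.4
t 9.525 pos [0.539  0.1877 0.0955] rpy [-3.14e+00 -3.00e-03 -1.20e-01] F [-0.6 -0.2 -2.7] open 0.0577 gf 39.4 tip 0.011
bin frame pos [-0.1514  0.3772]
-.06,0,.30,0 -> [  66.4  382.1 -205. ] turn [-0.002 -0.003  0.067]
-.06,0,.034,0 -> [ 65.6 382.6  61. ] turn [-0.002 -0.003  0.067]
```

```bash
python3 -m creep '[{"x":0,"y":0,"z":-40,"ax":0,"ay":0,"az":0,"fingers":0.3},{"x":5,"y":10,"z":-90,"ax":0,"ay":0,"az":0,"fingers":0.3},{"x":15,"y":40,"z":-135,"ax":0,"ay":0,"az":0.02,"fingers":0.3},{"x":25,"y":85,"z":-170,"ax":0,"ay":0,"az":0.04,"fingers":0.3},{"x":35,"y":135,"z":-195,"ax":0,"ay":0,"az":0.06,"fingers":0.3},{"x":45,"y":185,"z":-205,"ax":0,"ay":0,"az":0.067,"fingers":0.3},{"x":52,"y":235,"z":-205,"ax":0,"ay":0,"az":0.067,"fingers":0.3},{"x":58,"y":285,"z":-205,"ax":0,"ay":0,"az":0.067,"fingers":0.3},{"x":63,"y":330,"z":-205,"ax":0,"ay":0,"az":0.067,"fingers":0.3},{"x":66,"y":365,"z":-205,"ax":0,"ay":0,"az":0.067,"fingers":0.3},{"x":66,"y":382,"z":-205,"ax":0,"ay":0,"az":0.067,"fingers":0.3},{"x":66,"y":382,"z":-205,"ax":0,"ay":0,"az":0.067,"fingers":0.3}]'; python3 g.py b -.06,0,.033,0; python3 - <<'E'
from h import *
from workcell import viewer
f=viewer.camera("side")["frame"][170:330,240:410,::-1]; cv2.imwrite("pics/p1.png",cv2.convertScaleAbs(cv2.resize(f,None,fx=3.5,fy=3.5),alpha=1.6))
E
```

```text
t: 11.02
position: [0.5576, -0.2004, 0.2976]
orientation: [3.142, 0.001, -0.188]
wrist_force: [-0.3, 0.7, -2.9]
opening: 0.0573
grasp_force: 40.0
t 11.025 pos [ 0.5576 -0.2004  0.2976] rpy [ 3.142e+00  1.000e-03 -1.880e-01] F [-0.3  0.7 -2.9] open 0.0573 gf 40.0 tip 0.011
bin frame pos [-0.061  -0.0007]
-.06,0,.033,0 -> [  1.3  -0.7 264.6] turn [ 0.     0.001 -0.001]
```

View pics/p1.png

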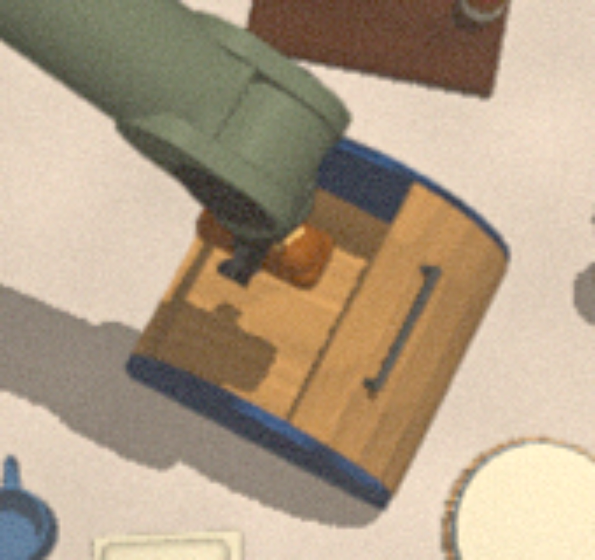

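The loaf is held upright above the opening at (270,250), between the front wall and the lip. Lowering it, checking forces on the way.

```bash
python3 -m creep '[{"x":0,"y":0,"z":30,"ax":0,"ay":0,"az":0,"fingers":0.3},{"x":0,"y":0,"z":60,"ax":0,"ay":0,"az":0,"fingers":0.3},{"x":0,"y":0,"z":90,"ax":0,"ay":0,"az":0,"fingers":0.3},{"x":0,"y":0,"z":115,"ax":0,"ay":0,"az":0,"fingers":0.3},{"x":0,"y":0,"z":140,"ax":0,"ay":0,"az":0,"fingers":0.3},{"x":0,"y":0,"z":140,"ax":0,"ay":0,"az":0,"fingers":0.3}]' && python3 -m creep '[{"x":0,"y":0,"z":20,"ax":0,"ay":0,"az":0,"fingers":0.3},{"x":0,"y":0,"z":40,"ax":0,"ay":0,"az":0,"fingers":0.3},{"x":0,"y":0,"z":60,"ax":0,"ay":0,"az":0,"fingers":0.3},{"x":0,"y":0,"z":80,"ax":0,"ay":0,"az":0,"fingers":0.3},{"x":0,"y":0,"z":97,"ax":0,"ay":0,"az":0,"fingers":0.3},{"x":0,"y":0,"z":110,"ax":0,"ay":0,"az":0,"fingers":0.3},{"x":0,"y":0,"z":117,"ax":0,"ay":0,"az":0,"fingers":0.3},{"x":0,"y":0,"z":117,"ax":0,"ay":0,"az":0,"fingers":0.3}]'; python3 g.py b -.06,0,.033,0
```

```text
t: 11.82
position: [0.5574, -0.1979, 0.1569]
orientation: [-3.141, 0.003, -0.184]
wrist_force: [0.3, -0.0, -3.0]
opening: 0.0574
grasp_force: 39.8
t: 12.82
position: [0.558, -0.1997, 0.0412]
orientation: [-3.142, 0.0, -0.186]
wrist_force: [0.5, -1.1, -1.9]
opening: 0.0573
grasp_force: 40.0
t 12.825 pos [ 0.558  -0.1997  0.0412] rpy [-3.142  0.    -0.186] F [ 0.5 -1.1 -1.9] open 0.0573 gf 40.0 tip 0.011
bin frame pos [-0.0607  0.    ]
-.06,0,.033,0 -> [0.7 0.  8.2] turn [-0.     0.     0.001]
```

```bash
python3 -m creep '[{"x":0,"y":0,"z":3,"ax":0,"ay":0,"az":0,"fingers":0.3},{"x":0,"y":0,"z":6,"ax":0,"ay":0,"az":0,"fingers":0.3},{"x":0,"y":0,"z":8,"ax":0,"ay":0,"az":0,"fingers":0.3},{"x":0,"y":0,"z":9,"ax":0,"ay":0,"az":0,"fingers":0.3},{"x":0,"y":0,"z":9.5,"ax":0,"ay":0,"az":0,"fingers":0.3},{"x":0,"y":0,"z":10,"ax":0,"ay":0,"az":0,"fingers":0.3},{"x":0,"y":0,"z":10,"ax":0,"ay":0,"az":0,"fingers":0.3}]'
```

```text
t: 13.7
position: [0.558, -0.1997, 0.0313]
orientation: [-3.142, 0.0, -0.186]
wrist_force: [-0.7, -0.2, -3.2]
opening: 0.0575
grasp_force: 40.0
```

```bash
python3 -m creep '[{"x":0,"y":0,"z":0.5,"ax":0,"ay":0,"az":0,"fingers":0.3},{"x":0,"y":0,"z":1,"ax":0,"ay":0,"az":0,"fingers":0.3},{"x":0,"y":0,"z":1.5,"ax":0,"ay":0,"az":0,"fingers":0.3},{"x":0,"y":0,"z":1.5,"ax":0,"ay":0,"az":0,"fingers":0.3}]'
```

```text
t: 14.2
position: [0.5581, -0.1997, 0.0309]
orientation: [3.142, -0.0, -0.186]
wrist_force: [-7.1, 3.3, 20.0]
opening: 0.0577
grasp_force: 42.6
```

Touchdown. I'll ease the pressure, then open gently and rise.

```bash
python3 -m creep '[{"x":0,"y":0,"z":-1,"ax":0,"ay":0,"az":0,"fingers":0.3},{"x":0,"y":0,"z":-1,"ax":0,"ay":0,"az":0,"fingers":0.3},{"x":0,"y":0,"z":-1,"ax":0,"ay":0,"az":0,"fingers":0.72},{"x":0,"y":0,"z":-1,"ax":0,"ay":0,"az":0,"fingers":0.8},{"x":0,"y":0,"z":-1,"ax":0,"ay":0,"az":0,"fingers":0.95},{"x":0,"y":0,"z":-1,"ax":0,"ay":0,"az":0,"fingers":1},{"x":0,"y":0,"z":-10,"ax":0,"ay":0,"az":0,"fingers":1},{"x":0,"y":0,"z":-30,"ax":0,"ay":0,"az":0,"fingers":1},{"x":0,"y":0,"z":-60,"ax":0,"ay":0,"az":0,"fingers":1},{"x":0,"y":0,"z":-105,"ax":0,"ay":0,"az":0,"fingers":1},{"x":0,"y":0,"z":-160,"ax":0,"ay":0,"az":0,"fingers":1},{"x":0,"y":0,"z":-210,"ax":0,"ay":0,"az":0,"fingers":1}]' ; python3 -m creep '[{"x":0,"y":0,"z":-40,"ax":0,"ay":0,"az":0,"fingers":0},{"x":20,"y":0,"z":-65,"ax":0,"ay":0,"az":0,"fingers":0},{"x":20,"y":0,"z":-65,"ax":0,"ay":0,"az":0,"fingers":0},{"x":20,"y":0,"z":-65,"ax":0,"ay":0,"az":0,"fingers":0}]'; python3 g.py b .145,0,.31,0 .145,0,.222,0 .114,0,.219,0;  python3 - <<'E'
import numpy as np
for th in np.linspace(2.13,.5585,16): print(round(th,2),round(-.184*np.cos(th)+.016,4),round(.06+.184*np.sin(th)-.006+.011,4))
E
```

```text
t: 15.7
position: [0.5578, -0.1997, 0.2434]
orientation: [3.142, -0.002, -0.186]
wrist_force: [0.8, 0.0, 0.5]
opening: 0.0853
grasp_force: 0.0
t: 16.2
position: [0.5769, -0.2033, 0.3049]
orientation: [-3.142, 0.0, -0.186]
wrist_force: [0.4, 0.3, -0.2]
opening: 0.0124
grasp_force: 0.0
t 16.2 pos [ 0.5769 -0.2033  0.3049] rpy [-3.142  0.    -0.186] F [ 0.4  0.3 -0.2] open 0.0124 gf 0.0 tip 0.011
bin frame pos [-0.0414  0.    ]
.145,0,.31,0 -> [ 1.864e+02  1.000e-01 -5.200e+00] turn [-0.     0.     0.001]
.145,0,.222,0 -> [1.864e+02 1.000e-01 8.280e+01] turn [-0.     0.     0.001]
.114,0,.219,0 -> [1.554e+02 1.000e-01 8.580e+01] turn [-0.     0.     0.001]
2.13 0.1136 0.221
2.03 0.0968 0.2303
1.92 0.079 0.2379
1.82 0.0606 0.2435
1.71 0.0417 0.2472
1.61 0.0225 0.2489
1.5 0.0032 0.2486
1.4 -0.0159 0.2462
1.29 -0.0347 0.2419
1.19 -0.0529 0.2356
1.08 -0.0703 0.2275
0.98 -0.0869 0.2176
0.87 -0.1023 0.206
0.77 -0.1163 0.1928
0.66 -0.129 0.1783
0.56 -0.14 0.1625
```

```bash
python3 -m creep '[{"x":40,"y":0,"z":-15,"ax":0,"ay":0,"az":0,"fingers":0},{"x":90,"y":0,"z":-20,"ax":0,"ay":0,"az":0,"fingers":0},{"x":140,"y":0,"z":-15,"ax":0,"ay":0,"az":0,"fingers":0},{"x":175,"y":0,"z":0,"ax":0,"ay":0,"az":0,"fingers":0},{"x":186,"y":0,"z":30,"ax":0,"ay":0,"az":0,"fingers":0},{"x":186,"y":0,"z":60,"ax":0,"ay":0,"az":0,"fingers":0},{"x":186,"y":0,"z":80,"ax":0,"ay":0,"az":0,"fingers":0},{"x":186,"y":0,"z":84,"ax":0,"ay":0,"az":0,"fingers":0},{"x":186,"y":0,"z":84,"ax":0,"ay":0,"az":0,"fingers":0}]'; python3 g.py b .114,0,.221,0; python3 - <<'E'
from h import *
from workcell import viewer
ims=[]
for n,(a,b,x,y) in (("side",(180,320,260,400)),("top",(100,240,320,460))):
    c=viewer.camera(n);W=world(c);Y=-.187
    R=np.array([[np.cos(Y),np.sin(Y)],[-np.sin(Y),np.cos(Y)]]); B=(W[...,:2]-[.6176,-.2110])@R.T;z=W[...,2]
    m=(abs(B[...,1])<.1)&(B[...,0]>-.138)&(B[...,0]<.03)&(z>.045)&(z<.09)
    print(n,m.sum(),"loaf top z",np.percentile(z[m],[50,95]).round(4),cv2.minAreaRect((B[m]*1000).astype(np.float32)))
    ims.append(cv2.convertScaleAbs(cv2.resize(c["frame"][a:b,x:y,::-1],(390,390)),alpha=1.6))
cv2.imwrite("pics/p2.png",np.hstack(ims))
E
```

```text
t: 17.32
position: [0.7605, -0.238, 0.2217]
orientation: [3.142, -0.001, -0.186]
wrist_force: [-0.1, -0.0, -0.8]
opening: -0.0003
grasp_force: 0.0
t 17.325 pos [ 0.7605 -0.238   0.2217] rpy [ 3.142e+00 -1.000e-03 -1.860e-01] F [-0.1 -0.  -0.8] open -0.0003 gf 0.0 tip 0.011
bin frame pos [0.1455 0.    ]
.114,0,.221,0 -> [-31.5   0.    0.7] turn [ 0.    -0.001  0.001]
side 456 loaf top z [0.0665 0.0774] ((-59.009246826171875, -3.0408382415771484), (129.10423278808594, 57.419219970703125), 0.7787628173828125)Traceback (most recent call last):
  File "<stdin>", line 8, in <module>
    return _quantile_unchecked(
        a, q, axis, out, overwrite_input, method, keepdims, weights)
    return _ureduce(a,
                    func=_quantile_ureduce_func,
    ...<5 lines>...
                    overwrite_input=overwrite_input,
                    method=method)
    r = func(a, **kwargs)
    result = _quantile(arr,
                       quantiles=q,
    ...<2 lines>...
                       out=out,
                       weights=wgt)
    slices_having_nans = np.isnan(arr[-1, ...])
                                  ~~~^^^^^^^^^
IndexError: index -1 is out of bounds for axis 0 with size 0
```

The loaf lies flat and upright in the bin: 129 x 57 mm footprint, top at about 72 mm, centred at (-59,-3) mm. Now rolling the cover down from behind the bar.

```bash
python3 -m creep '[{"x":-18,"y":0,"z":1,"ax":0,"ay":0,"az":0,"fingers":0},{"x":-28,"y":0,"z":1,"ax":0,"ay":0,"az":0,"fingers":0},{"x":-34,"y":0,"z":0,"ax":0,"ay":0,"az":0,"fingers":0},{"x":-42,"y":0,"z":-5,"ax":0,"ay":0,"az":0,"fingers":0},{"x":-52,"y":0,"z":-10,"ax":0,"ay":0,"az":0,"fingers":0},{"x":-64,"y":0,"z":-15,"ax":0,"ay":0,"az":0,"fingers":0},{"x":-77,"y":0,"z":-20,"ax":0,"ay":0,"az":0,"fingers":0},{"x":-90,"y":0,"z":-23,"ax":0,"ay":0,"az":0,"fingers":0},{"x":-104,"y":0,"z":-25,"ax":0,"ay":0,"az":0,"fingers":0},{"x":-118,"y":0,"z":-27,"ax":0,"ay":0,"az":0,"fingers":0},{"x":-131,"y":0,"z":-27,"ax":0,"ay":0,"az":0,"fingers":0},{"x":-142,"y":0,"z":-27,"ax":0,"ay":0,"az":0,"fingers":0}]'; python3 g.py b -.016,0,.246,0 -.035,0,.242,0 -.053,0,.236,0 -.070,0,.2275,0 -.087,0,.2176,0 -.102,0,.206,0 -.116,0,.193,0 -.129,0,.178,0 -.140,0,.1625,0
```

```text
t: 18.92
position: [0.6212, -0.2117, 0.2489]
orientation: [3.141, -0.002, -0.186]
wrist_force: [2.6, -1.5, 2.4]
opening: 0.0002
grasp_force: 1.6
t 18.925 pos [ 0.6212 -0.2117  0.2489] rpy [ 3.141e+00 -2.000e-03 -1.860e-01] F [ 2.6 -1.5  2.4] open 0.0002 gf 1.6 tip 0.011
bin frame pos [0.0037 0.    ]
-.016,0,.246,0 -> [-19.7   0.    2.8] turn [ 0.    -0.002  0.001]
-.035,0,.242,0 -> [-38.7  -0.    6.8] turn [ 0.    -0.002  0.001]
-.053,0,.236,0 -> [-56.7  -0.   12.7] turn [ 0.    -0.002  0.001]
-.070,0,.2275,0 -> [-73.7  -0.   21.2] turn [ 0.    -0.002  0.001]
-.087,0,.2176,0 -> [-90.7  -0.1  31. ] turn [ 0.    -0.002  0.001]
-.102,0,.206,0 -> [-1.058e+02 -1.000e-01  4.260e+01] turn [ 0.    -0.002  0.001]
-.116,0,.193,0 -> [-1.198e+02 -1.000e-01  5.560e+01] turn [ 0.    -0.002  0.001]
-.129,0,.178,0 -> [-1.328e+02 -1.000e-01  7.050e+01] turn [ 0.    -0.002  0.001]
-.140,0,.1625,0 -> [-1.439e+02 -1.000e-01  8.600e+01] turn [ 0.    -0.002  0.001]
```

```bash
python3 -m creep '[{"x":-10,"y":0,"z":1,"ax":0,"ay":0,"az":0,"fingers":0},{"x":-20,"y":0,"z":3,"ax":0,"ay":0,"az":0,"fingers":0},{"x":-30,"y":0,"z":5,"ax":0,"ay":0,"az":0,"fingers":0},{"x":-39,"y":0,"z":7,"ax":0,"ay":0,"az":0,"fingers":0},{"x":-48,"y":0,"z":10,"ax":0,"ay":0,"az":0,"fingers":0},{"x":-57,"y":0,"z":13,"ax":0,"ay":0,"az":0,"fingers":0},{"x":-66,"y":0,"z":17,"ax":0,"ay":0,"az":0,"fingers":0},{"x":-74,"y":0,"z":21,"ax":0,"ay":0,"az":0,"fingers":0},{"x":-83,"y":0,"z":26,"ax":0,"ay":0,"az":0,"fingers":0},{"x":-91,"y":0,"z":31,"ax":0,"ay":0,"az":0,"fingers":0},{"x":-98,"y":0,"z":37,"ax":0,"ay":0,"az":0,"fingers":0},{"x":-105,"y":0,"z":42,"ax":0,"ay":0,"az":0,"fingers":0}]'; python3 g.py b -.116,0,.195,0 -.129,0,.181,0 -.140,0,.166,0
```

```text
t: 20.42
position: [0.5173, -0.1921, 0.2053]
orientation: [-3.142, 0.0, -0.186]
wrist_force: [3.9, -0.8, -2.7]
opening: -0.0002
grasp_force: 2.2
t 20.425 pos [ 0.5173 -0.1921  0.2053] rpy [-3.142  0.    -0.186] F [ 3.9 -0.8 -2.7] open -0.0002 gf 2.2 tip 0.011
bin frame pos [-0.1021 -0.    ]
-.116,0,.195,0 -> [-13.9  -0.1  10.3] turn [-0.     0.     0.001]
-.129,0,.181,0 -> [-26.9  -0.1  24.3] turn [-0.     0.     0.001]
-.140,0,.166,0 -> [-37.9  -0.1  39.3] turn [-0.     0.     0.001]
```

Good. Now slowly to just short of the stop, then onto it.

```bash
python3 -m creep '[{"x":-5,"y":0,"z":4,"ax":0,"ay":0,"az":0,"fingers":0},{"x":-10,"y":0,"z":8,"ax":0,"ay":0,"az":0,"fingers":0},{"x":-14,"y":0,"z":11,"ax":0,"ay":0,"az":0,"fingers":0},{"x":-18,"y":0,"z":15,"ax":0,"ay":0,"az":0,"fingers":0},{"x":-22,"y":0,"z":19,"ax":0,"ay":0,"az":0,"fingers":0},{"x":-26,"y":0,"z":23,"ax":0,"ay":0,"az":0,"fingers":0},{"x":-28,"y":0,"z":26,"ax":0,"ay":0,"az":0,"fingers":0},{"x":-30,"y":0,"z":28,"ax":0,"ay":0,"az":0,"fingers":0},{"x":-32,"y":0,"z":31,"ax":0,"ay":0,"az":0,"fingers":0},{"x":-34,"y":0,"z":33,"ax":0,"ay":0,"az":0,"fingers":0},{"x":-35,"y":0,"z":35,"ax":0,"ay":0,"az":0,"fingers":0},{"x":-35,"y":0,"z":35,"ax":0,"ay":0,"az":0,"fingers":0}]'; python3 g.py b -.140,0,.166,0
```

```text
t: 21.92
position: [0.4843, -0.1859, 0.1707]
orientation: [3.142, -0.002, -0.186]
wrist_force: [10.4, -3.3, -9.4]
opening: -0.0003
grasp_force: 5.7
t 21.925 pos [ 0.4843 -0.1859  0.1707] rpy [ 3.142e+00 -2.000e-03 -1.860e-01] F [10.4 -3.3 -9.4] open -0.0003 gf 5.7 tip 0.011
bin frame pos [-1.356e-01 -1.000e-04]
-.140,0,.166,0 -> [-4.4 -0.1  4.7] turn [ 0.    -0.002  0.001]
```

```bash
python3 -m creep '[{"x":-1,"y":0,"z":1.5,"ax":0,"ay":0,"az":0,"fingers":0},{"x":-2,"y":0,"z":3,"ax":0,"ay":0,"az":0,"fingers":0},{"x":-3,"y":0,"z":4.5,"ax":0,"ay":0,"az":0,"fingers":0},{"x":-4,"y":0,"z":6,"ax":0,"ay":0,"az":0,"fingers":0},{"x":-4.5,"y":0,"z":7,"ax":0,"ay":0,"az":0,"fingers":0},{"x":-4.5,"y":0,"z":7,"ax":0,"ay":0,"az":0,"fingers":0}]'; python3 -m creep '[{"x":-1,"y":0,"z":1,"ax":0,"ay":0,"az":0,"fingers":0},{"x":-2,"y":0,"z":1,"ax":0,"ay":0,"az":0,"fingers":0},{"x":-2,"y":0,"z":1,"ax":0,"ay":0,"az":0,"fingers":0}]'; python3 g.py b -.14,0,.162,0
```

```text
t: 22.68
position: [0.4798, -0.185, 0.1638]
orientation: [3.141, -0.002, -0.186]
wrist_force: [9.2, -2.1, -5.7]
opening: -0.0002
grasp_force: 4.6
t: 23.05
position: [0.479, -0.1849, 0.163]
orientation: [3.141, -0.005, -0.186]
wrist_force: [16.1, -4.9, -11.7]
opening: 0.0001
grasp_force: 8.4
t 23.05 pos [ 0.479  -0.1849  0.163 ] rpy [ 3.141 -0.005 -0.186] F [ 16.1  -4.9 -11.7] open 0.0001 gf 8.4 tip 0.011
bin frame pos [-1.411e-01 -1.000e-04]
-.14,0,.162,0 -> [ 1.1 -0.1  1. ] turn [ 0.    -0.005  0.001]
```

```bash
python3 -m creep '[{"x":-1,"y":0,"z":0.5,"ax":0,"ay":0,"az":0,"fingers":0},{"x":-2,"y":0,"z":0.5,"ax":0,"ay":0,"az":0,"fingers":0},{"x":-2,"y":0,"z":0.5,"ax":0,"ay":0,"az":0,"fingers":0}]'; python3 g.py b -.14,0,.162,0
```

```text
t: 23.42
position: [0.4787, -0.1848, 0.163]
orientation: [3.141, -0.008, -0.186]
wrist_force: [26.0, -7.7, -14.2]
opening: 0.0002
grasp_force: 13.0
t 23.425 pos [ 0.4787 -0.1848  0.163 ] rpy [ 3.141 -0.008 -0.186] F [ 26.   -7.7 -14.2] open 0.0002 gf 13.0 tip 0.011
bin frame pos [-1.413e-01 -1.000e-04]
-.14,0,.162,0 -> [ 1.3 -0.1  1. ] turn [ 0.    -0.008  0.001]
```

Firmly on the stop (force rises with no travel). Withdrawing.

```bash
python3 -m creep '[{"x":4,"y":0,"z":-0.5,"ax":0,"ay":0,"az":0,"fingers":0},{"x":5.5,"y":0,"z":-2,"ax":0,"ay":0,"az":0,"fingers":0},{"x":8,"y":0,"z":-15,"ax":0,"ay":0,"az":0,"fingers":0},{"x":8,"y":0,"z":-50,"ax":0,"ay":0,"az":0,"fingers":0},{"x":0,"y":0,"z":-100,"ax":0,"ay":0,"az":0,"fingers":0},{"x":-20,"y":-50,"z":-130,"ax":0,"ay":0,"az":0,"fingers":0},{"x":-20,"y":-110,"z":-130,"ax":0,"ay":0,"az":0,"fingers":0},{"x":-20,"y":-170,"z":-130,"ax":0,"ay":0,"az":0,"fingers":0},{"x":-20,"y":-230,"z":-130,"ax":0,"ay":0,"az":0,"fingers":0},{"x":-20,"y":-270,"z":-130,"ax":0,"ay":0,"az":0,"fingers":0},{"x":-20,"y":-270,"z":-130,"ax":0,"ay":0,"az":0,"fingers":0}]'; python3 - <<'E'
from h import *
from workcell import viewer
ims=[]
for n,(a,b,x,y) in (("side",(190,320,265,395)),("top",(105,245,325,465))):
    c=viewer.camera(n);W=world(c);Y=-.187
    R=np.array([[np.cos(Y),np.sin(Y)],[-np.sin(Y),np.cos(Y)]]); B=(W[...,:2]-[.6176,-.2110])@R.T;z=W[...,2]
    r=np.hypot(B[...,0],z-.06);th=np.arctan2(z-.06,-B[...,0])
    m=(abs(B[...,1])<.07)&(r>.174)&(r<.198)&(th>.3)&(th<1.5); print(n,m.sum(),np.percentile(th[m],[10,50,90]).round(3))
    c0=dict(np.load(n+"0.npz")); W=world(c0);B=(W[...,:2]-[.6176,-.2110])@R.T;z=W[...,2]
    r=np.hypot(B[...,0],z-.06);th=np.arctan2(z-.06,-B[...,0]); m=(abs(B[...,1])<.07)&(r>.174)&(r<.198)&(th>.3)&(th<1.5); print(" at start",np.percentile(th[m],[10,50,90]).round(3))
    ims.append(cv2.convertScaleAbs(cv2.resize(c["frame"][a:b,x:y,::-1],(390,390)),alpha=1.6))
cv2.imwrite("pics/e1.png",np.hstack(ims))
E
```

```text
t: 24.8
position: [0.5051, 0.0879, 0.2929]
orientation: [-3.141, 0.0, -0.182]
wrist_force: [-0.1, -1.2, 0.5]
opening: 0.0
grasp_force: 0.0
side 108 [0.546 0.58  0.606]
 at start [0.623 0.653 0.685]
top 181 [0.549 0.571 0.586]
 at start [0.626 0.647 0.662]
```

View pics/e1.png

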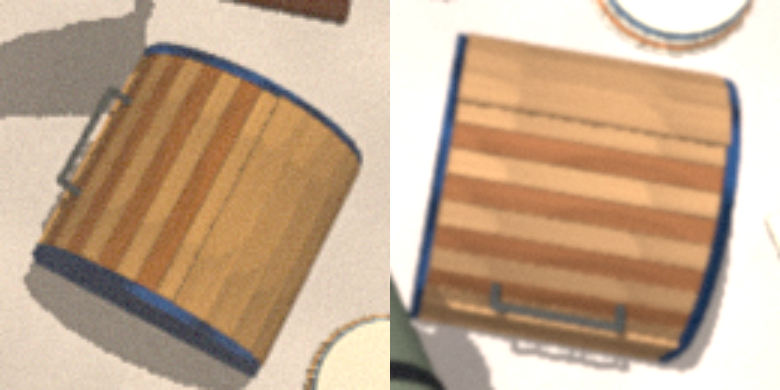

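The cover is shut: the handle reads about 0.575 rad against a nominal 0.5585, and it reached the stop under load. It sits low at (90,140) in the left crop and (560,310) in the right. The arm is clear, so I'm handing in.

```bash
python3 -c "
from workcell import manip
print(manip.sign_off())"
```

```text
the job is handed in; nothing more can be done
None
```

The small loaf is lying right way up on the bin floor, the cover was rolled fully open for it and is now shut again on its stop without slamming, and I handed the job in after about 25 s of the allowed 72 s.

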